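# Clamp a coin cell and hold the load dial at its third position

## Robot

A 7-joint arm with a two-finger parallel gripper is mounted at the origin on the work surface. World frame = base frame: x ahead of the robot, y to its left, z up, the work surface at z = 0. Lengths are in mm, angles in rad, forces in N, time in s.
With the tool pointing down it reaches from about 425 to 1025 mm from the base axis. Payload 9.4 kg.
Tool frame: the origin (TCP) lies between the finger pads; the fingertips stand 25 mm ahead of it and the grasp point (between the pads) lies 6 mm ahead of it; z points along the fingers, x is the direction in which the jaws open and shut, and the axes are right-handed (so a half turn about z gives the same grasp; the last joint's range is limited). The gripper opens to 93 mm and grips with 3 to 60 N. Pads are 15 mm wide; open, the fingers measure 128 mm over their backs; the gripper's body (75 mm by 188 mm) begins 65 mm behind the grasp point.
Start: joints at [-1.282, 0.599, -0.003, 1.599, 0.002, 0.943, -0.08], TCP at [259.335, 677.03, 205.618] pointing down, gripper open.
Joint ranges: [-2.57, 2.57], [-0.35, 1.97], [-1.29, 1.29], [0.11, 2.56], [-1.05, 4.19], [0.11, 1.86], [-2.63, 2.63]. Speed limits (rad/s): [2.22, 2.22, 3.01, 3.01, 3.14, 3.14, 3.14].

## Interface

Orientations are given as a unit quaternion [w, x, y, z].
In Python, from workcell import ctrl gives the robot as it stands. The module is installed in compiled form; this text tells all that it offers. Calls block until the motion is done:
- ctrl.reach(position, orientation): joint-space move of the TCP to a pose.
- ctrl.movel(position, rotation=None, velocity=150): straight line of the TCP; rotation=None keeps the orientation; velocity is the mean speed in mm/s.
- ctrl.set_joints(angles): joint-space move.
- ctrl.grip(opening, effort=None): finger opening in mm; effort is the grip in N (None keeps the last); returns when the fingers have stopped.
- ctrl.pause(seconds).
- ctrl.ik(position, orientation): joint angles nearest the present ones, or None.
- ctrl.observe(): the state.
- ctrl.get_image(name): name is "scene" or "top" or "wrist"; returns the picture (420x560x3 uint8, red, green, blue); there is no depth.
- ctrl.get_calibration(name): a dict with "mtx" (3x3 intrinsics, pixels), "pose" (4x4, takes a point from camera to world coordinates). Camera axes: x right, y down, z forward; pixel columns grow to the right and rows downward; lengths in mm; the calibration is good to about 2 mm. The wrist camera is an equidistant fisheye: a pixel r from the principal point sees the ray r / f radians off the axis. A picture is of the moment at which its call begins: read the wrist's pose just before it. get_calibration takes no time and is no camera call; for the wrist camera it gives the pose at the moment of the call.
A pose or a line that the arm cannot do raises ctrl.IKError and nothing moves.
- ctrl.finish_job(): hands the job in, once; it reports no verdict.
Trained networks look in the newest picture that a camera, given by its name, has taken for a name from the list of things; names that differ only in an ending like _2 or _b are one class to them, and where a whole thing is asked for, a point or a joint stands for the part that bears it (a point fixed in the world has none). Each returns a list of dicts, best first, with "conf" (0 to 1); they miss things now and then, are a little off and sometimes report something else, mostly with a low value. They report only what shows in the picture. A call takes as long as a camera call. They do not tell look-alikes from the thing itself.
- ctrl.boxes_of(label, camera): "bbox" ([centre column, centre row, width, height] in pixels, round what is visible of it).
- ctrl.pinpoint(label, camera): "at" ([column, row] in pixels: a listed point, or the origin of a listed thing).
The state is a dict: "time": time; "qpos": joint angles; "dq": joint speeds; "joint_torque": joint torques, N m; "eef_pos": TCP position; "tcp_rot": TCP orientation; "wrist_force": force on the tool from outside, world axes, zero at the start; "moment": the same for the moment, N m; "finger_gap": finger opening in mm.
Only numpy, scipy, OpenCV 4.12 (cv2) and the standard library are available. Lean on these libraries where they do the work, as an engineer would, in place of code of your own. Each camera call takes 0.05 s, during which the arm holds its last target.

## Task

Take the fork key out of its holder, use it to turn the clamp screw on the coin-cell jig clockwise fully home, and stand the key back in its holder, seated and let go. Then take the black bar grip of the spring-return dial on the load tester in the gripper, turn it clockwise past the first two clicks to the third (last) position, and finish while still holding it there: it springs back if let go. Do not turn the dial while the screw is loose, do not turn the screw with the fingers, and leave the other things on the bench where they are.

Things in the scene. Friction and masses are not known exactly. Their poses are not given: they have to be found in the camera images.
- key: Upright fork key, 105 mm, 0.12 kg; origin: centre of its lower end, z up. Fork at the bottom, 16 mm deep: two prongs 20 mm long (x), 4 mm thick, open slot 9 mm wide between them running along x. Collar 42 mm across at 50 to 55 mm rests on the holder's rim. Flat-sided black handle 34 (x) by 16 mm (y) at 55 to 105 mm: its long side is parallel to the slot.
- holder: Fixed wooden block 56 x 56 x 60 mm; origin: centre of its underside. Square well 28 mm wide, 56 mm deep, open upward; the fork enters from above at any yaw. Key seated (collar on the rim): the key's origin is 10 mm above the holder's, on its axis within about 4 mm.
- jig: Fixed black coin-cell jig, 80 x 110 x 36 mm, with an aluminium bridge along its y axis (top at 46 mm) over a coin cell; origin at the centre of its underside. The clamp screw stands at x 0, y -30 mm.
- screw_top (a point): Centre of the top of the clamp screw's steel head, 64 mm above the bench; z up, turns with it. The head is an upright flat blade 22 mm long (along x), 5 mm thick (y), 14 mm high, on a round flange 27 mm across. The key's slot goes down over the blade, prong ends 1 to 2 mm above the flange; side play lets the key turn about 0.2 rad before it drives.
- clamp_screw (a joint): Turn of the clamp screw in rad, growing clockwise seen from above (the yaw of screw_top falls as it grows). Starts loose at 0 to 0.3; 1.3 is the hard stop, fully home. Friction about 0.05 N m; it stays where it is left.
- tester: Fixed grey load tester, 180 x 220 x 70 mm, flat top; origin: centre of its underside. The dial stands on top at x -30 mm, y 0. Four white marks, growing in length, show rest and the three positions; a white line on one end of the dial's bar is the pointer.
- dial_grip (a point): On the dial's axis, 108 mm above the bench, at the middle height to grip; turns with the dial. The dial is a black disc 48 mm across carrying an upright bar 42 mm long (along this point's x axis, pointer end at -x), 14 mm thick (y), standing from 84 to 118 mm above the bench.
- dial (a joint): Turn of the dial in rad, growing clockwise seen from above (the yaw of dial_grip falls as it grows). Rests at 0 and springs back to it from anywhere; clicks are felt at 0.4, 0.8 and 1.2, the third position; hard stop at 1.32. The return torque rises from 0.05 to 0.14 N m, with a ripple of 0.035 N m at the clicks.
- tin: Bystander, leave alone: round aluminium tin, 62 mm across, 42 mm high. Origin at the centre of its underside.
- cell_tray: Bystander, leave alone: black compartment tray with coin cells, 130 x 90 x 20 mm. Origin at the centre of its underside.
- bottle: Bystander, leave alone: amber glass bottle, 52 mm across, 110 mm high. Origin at the centre of its underside.
- meter: Bystander, leave alone: grey handheld meter lying on its back, 140 x 72 x 30 mm. Origin at the centre of its underside.
- tweezers: Bystander, leave alone: steel tweezers lying flat, 115 mm long, 10 mm wide, 8 mm high. Origin at the centre of its underside.
- cell1: Bystander, leave alone: loose coin cell, 24 mm across, 5 mm thick. Origin at the centre of its underside.
- cell2: Bystander, leave alone: loose coin cell, 24 mm across, 5 mm thick. Origin at the centre of its underside.
Things that resemble listed ones, but are neither listed nor needed, are in the scene too. Leave any blue or turquoise look-alike of the key alone.

How it is judged (in metres and radians):
On the way, in this order (a step that is already met when the one before it is completed fails the run):
1. the key is lifted out of its holder (z of key in the frame of holder above 0.06 m), for 0.1 s.
2. the clamp screw is turned home (1.2 rad or more) with the key on it (value of joint clamp_screw above 1.2 rad and horizontal distance between key and screw_top below 0.012 m), for 0.1 s.
3. the key stands back in its holder and is let go (horizontal distance between key and holder below 0.012 m and z of key in the frame of holder between 0.006 and 0.014 m and angle between key's own z axis and vertical below 0.12 rad and contact force between each of the arm, the fingers and key below 0.1 N), for 0.2 s.
4. the dial is past its second click and at the third, held in the fingers (value of joint dial above 1.08 rad and contact force between the fingers and dial above 0.5 N), for 0.2 s.
At the end, for the whole second after the job is handed in: Finishes holding: fingers (over 0.5 N) keep the dial still at its third position (above 1.08 rad); clamp screw at 1.2 rad or more; key upright (0.12 rad) in its holder, within 12 mm of its axis and 4 mm of seated height, not touched by the robot or touching the dial (all of step 3 and all of step 4 and value of joint clamp_screw above 1.2 rad and velocity of joint dial between -0.1 and 0.1 rad/s and contact force between key and dial below 0.1 N); the arm keeps its last pose, push and grip.
It fails at once if the dial is turned while the clamp screw is loose (value of joint dial above 0.25 rad and value of joint clamp_screw below 1.15 rad).
It fails at once if the screw is turned by the fingers or arm instead of the key (contact force between any of the fingers, the arm and clamp_screw above 1 N).
It fails at once if a bystander is moved by more than 30 mm (distance of any of tin, cell_tray, bottle, meter, tweezers, cell1, cell2 from where it was at the start of the episode above 0.03 m).
It also fails if it takes over 66 s, if anything falls off the work surface, if the arm or the gripper's body presses on something with over 40 N, if the wrist force passes 120 N, or if a joint passes its speed limit or range.

## Working session

There is one attempt and no reset: what is moved stays moved. The work goes in short steps, each a Python script; the robot and the scene stay as the last script left them, time stands still between calls to the robot, and variables do not carry over. Pictures are saved under pics/ and viewed, and the job is handed in when it is done.

```bash
mkdir -p pics
python3 - <<'E'
from workcell import ctrl
import cv2
s=ctrl.observe(); print(s['time'],s['eef_pos'],s['tcp_rot'],s['finger_gap'])
for n in ['scene','top','wrist']:
    c=ctrl.get_calibration(n); print(n,c['mtx'],c['pose'].round(3) if hasattr(c['pose'],'round') else c['pose'])
    im=ctrl.get_image(n); cv2.imwrite(f'pics/{n}0.png',im[:,:,::-1])
    for l in ['key','holder','jig','screw_top','tester','dial_grip']:
        print(l,[(([round(v) for v in d['at']]),round(d['conf'],2)) for d in ctrl.pinpoint(l,n)][:4])
print(ctrl.observe()['time'])
E
```

```text
0.0 [259.15693027 676.54892835 204.79912036] [ 4.68995823e-04  8.23895031e-01  5.66741934e-01 -5.81943734e-04] 92.66148537227166
scene [[485.09523494   0.         277.89372156]
 [  0.         485.09523494 210.49806327]
 [  0.           0.           1.        ]] [[-6.720000e-01  4.170000e-01 -6.120000e-01  1.240301e+03]
 [ 7.400000e-01  3.700000e-01 -5.610000e-01  5.856330e+02]
 [-8.000000e-03 -8.300000e-01 -5.580000e-01  7.225120e+02]
 [ 0.000000e+00  0.000000e+00  0.000000e+00  1.000000e+00]]
key [([241, 247], 0.81), ([308, 264], 0.66), ([334, 245], 0.55)]
holder [([282, 244], 0.92)]
jig [([213, 200], 0.86)]
screw_top [([197, 177], 0.42)]
tester [([412, 310], 0.61)]
dial_grip [([374, 236], 0.72), ([193, 263], 0.36)]
top [[529.5574036   0.        279.1541923]
 [  0.        529.5574036 208.859843 ]
 [  0.          0.          1.       ]] [[-2.50000e-02 -9.97000e-01  7.00000e-02  4.79912e+02]
 [-1.00000e+00  2.60000e-02  7.00000e-03 -7.10500e+00]
 [-9.00000e-03 -7.00000e-02 -9.98000e-01  1.13743e+03]
 [ 0.00000e+00  0.00000e+00  0.00000e+00  1.00000e+00]]
key [([294, 259], 0.87), ([251, 204], 0.84), ([248, 250], 0.83), ([320, 167], 0.83)]
holder [([293, 213], 0.78)]
jig [([429, 217], 0.91)]
screw_top [([259, 298], 0.53), ([447, 213], 0.47)]
tester [([134, 218], 0.66)]
dial_grip [([125, 230], 0.61), ([131, 219], 0.42)]
wrist [[325.1922621    0.         275.21076381]
 [  0.         325.1922621  207.42468261]
 [  0.           0.           1.        ]] [[ 3.57000e-01  8.92000e-01  2.78000e-01  1.81165e+02]
 [ 9.34000e-01 -3.41000e-01 -1.07000e-01  7.07794e+02]
 [-0.00000e+00  2.98000e-01 -9.55000e-01  3.85107e+02]
 [ 0.00000e+00  0.00000e+00  0.00000e+00  1.00000e+00]]
key []
holder []
jig []
screw_top []
tester [([144, 393], 0.88)]
dial_grip []
1.05
```

View pics/scene0.png

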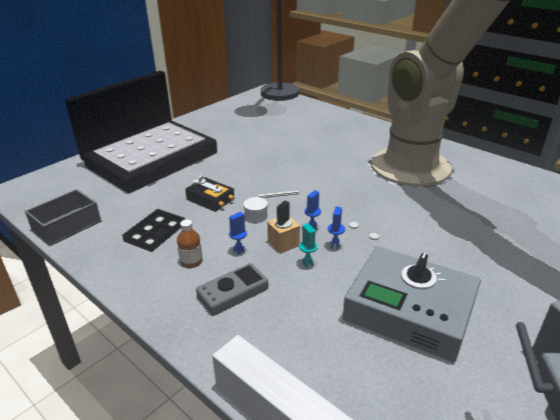

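View pics/top0.png

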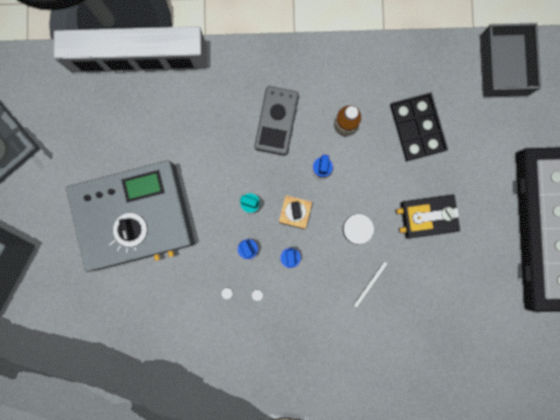

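Run:
```python
import cv2,numpy as np
t=cv2.imread('pics/top0.png'); s=cv2.imread('pics/scene0.png')
z=lambda im,x,y,w,h,k: cv2.resize(im[y:y+h,x:x+w],None,fx=k,fy=k,interpolation=cv2.INTER_CUBIC)
a=z(t,230,150,100,75,4);b=z(t,395,180,100,75,4);c=z(t,85,190,100,75,4);d=z(s,250,180,100,75,4)
cv2.imwrite('pics/crop0.png',np.vstack([np.hstack([a,b]),np.hstack([c,d])]))
```

```text
(no output)
```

View pics/crop0.png

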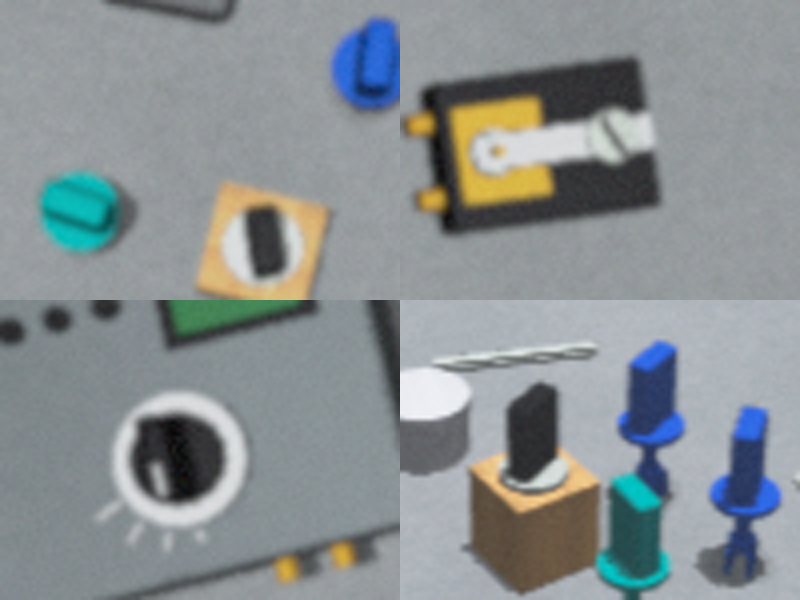

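```bash
cat > h.py <<'E'
from workcell import ctrl
import numpy as np, cv2
from scipy.spatial.transform import Rotation as R
def ray(n,px,cal=None):
    c=cal or ctrl.get_calibration(n); M=np.array(c['mtx']);P=np.array(c['pose'])
    v=np.array([(px[0]-M[0,2])/M[0,0],(px[1]-M[1,2])/M[1,1]])
    if n=='wrist':
        r=np.hypot(*v); d=np.r_[v/max(r,1e-9)*np.sin(r),np.cos(r)]
    else: d=np.r_[v,1]
    d=P[:3,:3]@d; return P[:3,3],d/np.linalg.norm(d)
def proj(n,X,cal=None):
    c=cal or ctrl.get_calibration(n); M=np.array(c['mtx']);P=np.array(c['pose'])
    p=P[:3,:3].T@(np.array(X)-P[:3,3])
    if n=='wrist':
        r=np.hypot(p[0],p[1]);th=np.arctan2(r,p[2]); q=p[:2]/max(r,1e-9)*th
    else: q=p[:2]/p[2]
    return q*[M[0,0],M[1,1]]+[M[0,2],M[1,2]]
def atz(n,px,z,cal=None):
    o,d=ray(n,px,cal); return o+d*(z-o[2])/d[2]
def tri(rays):
    A=np.zeros((3,3));b=np.zeros(3)
    for o,d in rays:
        Q=np.eye(3)-np.outer(d,d);A+=Q;b+=Q@o
    X=np.linalg.solve(A,b); return X,[np.linalg.norm((np.eye(3)-np.outer(d,d))@(X-o)) for o,d in rays]
def down(yaw): # tool x axis at world yaw, z down
    x=np.array([np.cos(yaw),np.sin(yaw),0]);z=np.array([0,0,-1.]);y=np.cross(z,x)
    q=R.from_matrix(np.c_[x,y,z]).as_quat(); return [q[3],q[0],q[1],q[2]]
def toolyaw():
    q=ctrl.observe()['tcp_rot'];r=R.from_quat([q[1],q[2],q[3],q[0]]).as_matrix();return np.arctan2(r[1,0],r[0,0])
def save(im,f): cv2.imwrite(f,im[:,:,::-1])
E
python3 - <<'E'
from h import *
for n,a,b in [('holder',(293,213),(282,244)),('jig',(429,217),(213,200)),('screw',(549-0,0),(0,0)),('screw',(447,213),(197,177)),('tester',(134,218),(412,310)),('dial',(129,229),(421,268)),('keytop',(296,209),(284,207))]:
    if a[0]>540: continue
    X,e=tri([ray('top',a),ray('scene',b)]); print(n,X.round(1),np.round(e,1))
print(toolyaw())
s=ctrl.observe();c=ctrl.get_calibration('wrist')
q=s['tcp_rot'];r=R.from_quat([q[1],q[2],q[3],q[0]]).as_matrix()
print('cam in tool',r.T@(np.array(c['pose'])[:3,3]-s['eef_pos']), r.T@np.array(c['pose'])[:3,:3])
E
```

```text
holder [551.5 -30.5   4.4] [2.8 2.8]
jig [ 5.306e+02 -3.160e+02  1.000e-01] [5. 5.]
screw [ 542.3 -343.1   65.8] [6.1 6.1]
tester [547.1 311.7  11.2] [0.4 0.4]
dial [519.5 299.4  96.7] [2.6 2.6]
keytop [549.9 -31.2 110.3] [1.6 1.6]
1.2049417673044875
cam in tool [   0.78277776  -84.0213877  -179.46928564] [[ 9.99999899e-01  4.03296472e-04 -1.98577408e-04]
 [-3.25808646e-04  9.54577028e-01  2.97964077e-01]
 [ 3.09725292e-04 -2.97963982e-01  9.54577063e-01]]
```

Run:
```python
from h import *
ctrl.reach([550,-31,260],down(-1.45))
print(ctrl.observe()['qpos'].round(2) if hasattr(ctrl.observe()['qpos'],'round') else ctrl.observe()['qpos'])
import pickle
out=[]
for i,p in enumerate([[550,-31,260],[520,-61,240]]):
    if i: ctrl.movel(p,velocity=200)
    c=ctrl.get_calibration('wrist'); im=ctrl.get_image('wrist'); save(im,f'pics/wk{i}.png'); out.append(c)
    for l in ['key','holder']: print(l,[(np.round(d['at']),round(d['conf'],2)) for d in ctrl.pinpoint(l,'wrist')][:4])
    print('proj keytop',proj('wrist',[550,-31,115],c))
pickle.dump(out,open('wk.pkl','wb'))
for j in ctrl.ik([542,-343,250],down(0.64-np.pi/2)),ctrl.ik([542,-343,250],down(-.7-np.pi/2)): print(j)
print(ctrl.observe()['time'])
```

```text
[-0.64  0.43  0.85  1.97 -0.4   0.92 -1.03]
key [(array([281., 170.]), 0.95), (array([331., 111.]), 0.79), (array([203., 214.]), 0.62), (array([261., 235.]), 0.61)]
holder [(array([276., 173.]), 0.56)]
proj keytop [276.9183203  191.01975461]
key [(array([188., 128.]), 0.98), (array([179., 196.]), 0.97), (array([240., 217.]), 0.85), (array([260., 149.]), 0.84)]
holder [(array([258., 151.]), 0.85), (array([361.,  21.]), 0.44)]
proj keytop [248.26307738 161.5876265 ]
[ 0.0715698   0.51250726  0.62110613  1.78013811 -0.35506713  0.96284092
 -0.09290221]
[-0.12865577  0.63813329  1.01100018  1.79132832 -0.61501394  1.06516114
 -1.16153596]
4.4417
```

Run:
```python
import cv2,numpy as np
a=cv2.imread('pics/wk0.png');b=cv2.imread('pics/wk1.png')
z=lambda im,x,y:cv2.resize(im[y:y+100,x:x+100],None,fx=4,fy=4,interpolation=cv2.INTER_CUBIC)
cv2.imwrite('pics/c1.png',np.hstack([z(a,230,130),z(b,205,95)]))
```

```text
(no output)
```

View pics/wk0.png

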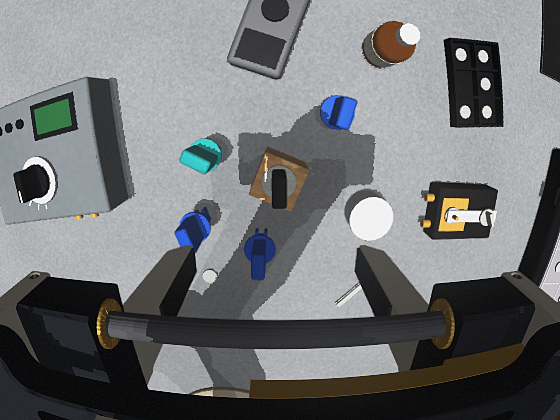

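View pics/c1.png

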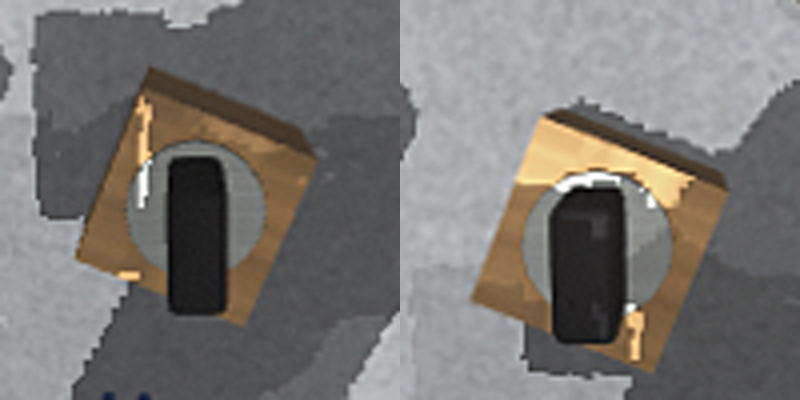

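Run:
```python
from h import *
import pickle
c=pickle.load(open('wk.pkl','rb'))
p=[(279,183.75),(254.5,157.5)]
X,e=tri([ray('wrist',p[i],c[i]) for i in (0,1)]+[]);print(X,e)
for i in (0,1):print(atz('wrist',p[i],65,c[i]))
# rim corners holder z=60: crop1
for q in [(150,68),(316,158),(244,325),(76,258)]: print(atz('wrist',(230+q[0]/4,130+q[1]/4),60,c[0]).round(1))
X0=np.mean([atz('wrist',p[i],65,c[i])[:2] for i in (0,1)],0)
# overlay of handle model
ims=[]
for i,(x0,y0) in enumerate([(230,130),(205,95)]):
    im=cv2.imread(f'pics/wk{i}.png')[y0:y0+100,x0:x0+100]; im=cv2.resize(im,None,fx=4,fy=4)
    for z in (65,115):
        for yaw,col in [(0.12,(0,255,0))]:
            r=np.array([[np.cos(yaw),-np.sin(yaw)],[np.sin(yaw),np.cos(yaw)]])
            pts=[(proj('wrist',np.r_[X0+r@np.array(v),z],c[i])-[x0,y0])*4 for v in [(17,8),(-17,8),(-17,-8),(17,-8)]]
            cv2.polylines(im,[np.int32(pts)],True,col,1)
    ims.append(im)
cv2.imwrite('pics/ov1.png',np.hstack(ims)); print(X0)
```

```text
[547.01251567 -34.19666641  67.35954254] [np.float64(0.13915164785763226), np.float64(0.13915164785752185)]
[546.35909546 -34.2044871   65.        ]
[546.75125469 -34.17892883  65.        ]
[587.4 -15.5  60. ]
[567.  -67.6  60. ]
[512.7 -53.4  60. ]
[ 5.276e+02 -1.000e-01  6.000e+01]
[546.55517507 -34.19170797]
```

View pics/ov1.png

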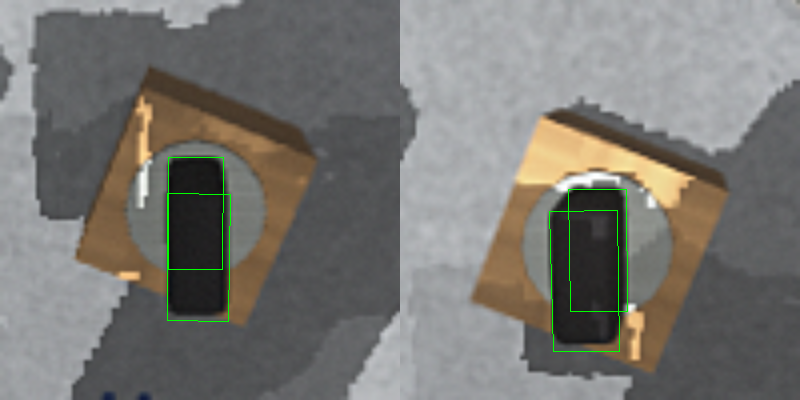

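Run:
```python
from h import *
y=0.12-np.pi/2
ctrl.grip(46,40)
ctrl.reach([546.6,-34.2,150],down(y))
ctrl.movel([546.6,-34.2,98],velocity=80)
s=ctrl.observe();print(s['wrist_force'],s['eef_pos'])
ctrl.grip(5,40)
s=ctrl.observe();print(s['finger_gap'],s['wrist_force'],s['eef_pos'],s['time'])
ctrl.movel([546.6,-34.2,210],velocity=120)
s=ctrl.observe();print(s['finger_gap'],s['wrist_force'],s['eef_pos'],s['time'])
c=ctrl.get_calibration('wrist');save(ctrl.get_image('wrist'),'pics/wl.png')
ctrl.reach([520,-290,260],down(0.64-np.pi/2))
cal=[]
for i,p in enumerate([[520,-290,260],[580,-290,240]]):
    if i: ctrl.movel(p,velocity=200)
    c=ctrl.get_calibration('wrist'); im=ctrl.get_image('wrist'); save(im,f'pics/wj{i}.png'); cal.append(c)
    for l in ['screw_top']: print(l,[(np.round(d['at'],1),round(d['conf'],2)) for d in ctrl.pinpoint(l,'wrist')][:4])
    print(proj('wrist',[542,-343,64],c))
import pickle;pickle.dump(cal,open('wj.pkl','wb'))
print(ctrl.observe()['time'])
```

```text
[ 0.49418824 -0.50287696  1.02957067] [546.72884439 -34.4638045   98.14678548]
14.953568938325551 [-0.29231121  0.77263232  1.87583923] [546.68725118 -34.24645164  98.11984269] 7.2417
15.282423285539936 [-0.46464567  0.04952173 -1.08095202] [546.20416539 -34.00436394 209.39957837] 8.325
screw_top [(array([323.3, 200.9]), 0.69), (array([171. , 202.4]), 0.62)]
[323.26091225 193.00515725]
screw_top [(array([269.1, 213.8]), 0.33)]
[293.34404547 236.43114771]
10.0667
```

View pics/wj0.png

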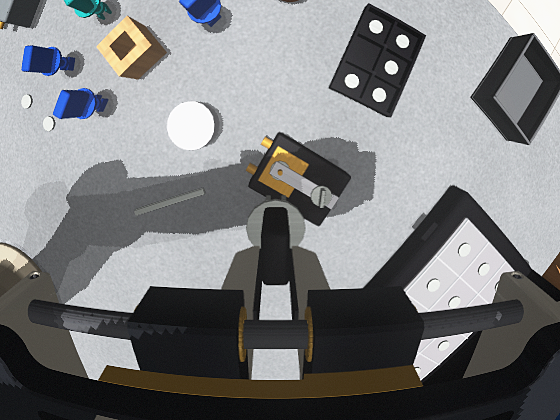

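View pics/wj1.png

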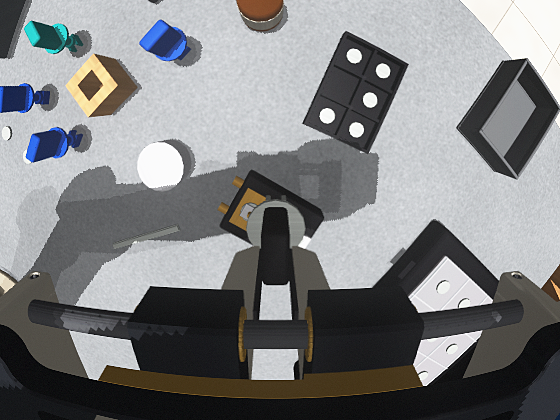

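Run:
```python
from h import *
import pickle
cal=pickle.load(open('wj.pkl','rb'))
ctrl.movel([500,-360,230],velocity=250)
c=ctrl.get_calibration('wrist'); im=ctrl.get_image('wrist'); save(im,'pics/wj2.png')
print([(np.round(d['at'],1),round(d['conf'],2)) for d in ctrl.pinpoint('screw_top','wrist')][:4])
cal.append(c);pickle.dump(cal,open('wj.pkl','wb'))
p2=proj('wrist',[542,-343,64],c);print(p2)
a=cv2.imread('pics/wj0.png');b=cv2.imread('pics/wj2.png')
z=lambda im,x,y:cv2.resize(im[y:y+80,x:x+80],None,fx=5,fy=5,interpolation=cv2.INTER_CUBIC)
x,y=int(p2[0])-40,int(p2[1])-40;print(x,y)
cv2.imwrite('pics/c2.png',np.hstack([z(a,280,155),z(b,x,y)]))
```

```text
[(array([283.9, 151.2]), 0.94), (array([16. , 88.9]), 0.45)]
[286.60974283 145.45520075]
246 105
```

View pics/c2.png

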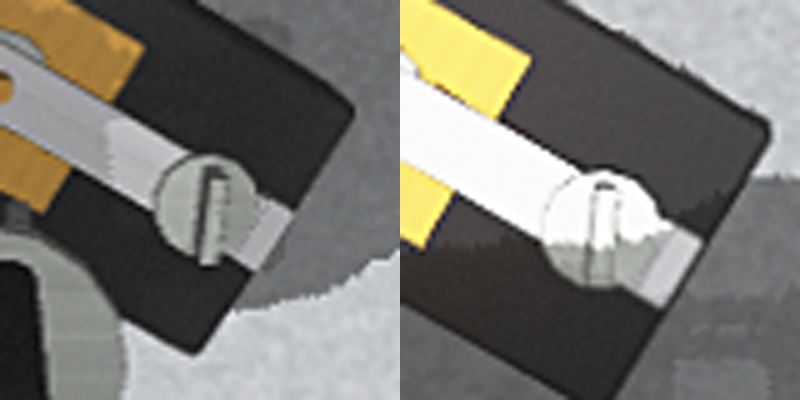

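Run:
```python
from h import *
import pickle
cal=pickle.load(open('wj.pkl','rb'));c=[cal[0],cal[2]]
p=[(321.2,196.2),(286.4,150.6)]
X,e=tri([ray('wrist',p[i],c[i]) for i in (0,1)]);print(X,e)
A=[atz('wrist',p[i],50,c[i])[:2] for i in (0,1)];print(A)
X0=np.mean(A,0)
ims=[]
for i,(f,x0,y0) in enumerate([('wj0',280,155),('wj2',246,105)]):
    im=cv2.imread(f'pics/{f}.png')[y0:y0+80,x0:x0+80]; im=cv2.resize(im,None,fx=5,fy=5,interpolation=cv2.INTER_CUBIC)
    t=np.linspace(0,6.28,40)
    dr=lambda pts,col:cv2.polylines(im,[np.int32([(proj('wrist',q,c[i])-[x0,y0])*5 for q in pts])],True,col,1)
    dr([np.r_[A[i]+13.5*np.array([np.cos(a),np.sin(a)]),50] for a in t],(0,0,255))
    yaw=0.64; r=np.array([[np.cos(yaw),-np.sin(yaw)],[np.sin(yaw),np.cos(yaw)]])
    dr([np.r_[A[i]+r@np.array(v),64] for v in [(11,2.5),(-11,2.5),(-11,-2.5),(11,-2.5)]],(0,255,0))
    ims.append(cv2.resize(im,None,fx=1,fy=1))
cv2.imwrite('pics/ov2.png',np.hstack(ims))
```

```text
[ 535.92638229 -347.50755927   50.0931811 ] [np.float64(0.380584920619862), np.float64(0.3805849206199396)]
[array([ 535.54635536, -347.43363849]), array([ 536.28555296, -347.62072193])]
```

View pics/ov2.png

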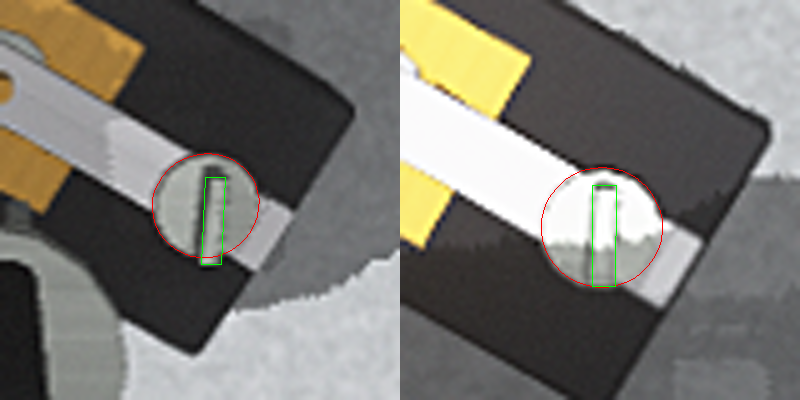

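Run:
```python
from h import *
y=0.65-np.pi/2
ctrl.reach([536,-347.5,180],down(y))
ctrl.pause(0.2)
f0=np.array(ctrl.observe()['wrist_force']);print(f0,ctrl.observe()['time'])
c=ctrl.get_calibration('wrist');save(ctrl.get_image('wrist'),'pics/wa.png')
for z in [158,150,145,140.5]:
    ctrl.movel([536,-347.5,z],velocity=60)
    s=ctrl.observe();df=np.array(s['wrist_force'])-f0;print(z,s['eef_pos'].round(1),df.round(1))
    if abs(df[2])>8: break
print(ctrl.observe()['time'])
save(ctrl.get_image('scene'),'pics/s1.png');save(ctrl.get_image('wrist'),'pics/wb.png')
a=cv2.imread('pics/s1.png')[130:230,150:250];cv2.imwrite('pics/s1c.png',np.hstack([cv2.resize(a,(500,500),interpolation=cv2.INTER_CUBIC)]))
```

```text
[ 0.31883196  0.92102232 -0.37591733] 11.3
158 [ 535.8 -347.5  157.6] [ 0.3 -0.7 -0.7]
150 [ 535.8 -347.3  149.6] [ 0.2 -1.  -0.5]
145 [ 535.9 -347.4  144.7] [-0.5 -1.8 -0.9]
140.5 [ 535.9 -347.4  140.2] [-0.6 -0.4 -0.7]
12.65
```

View pics/s1c.png

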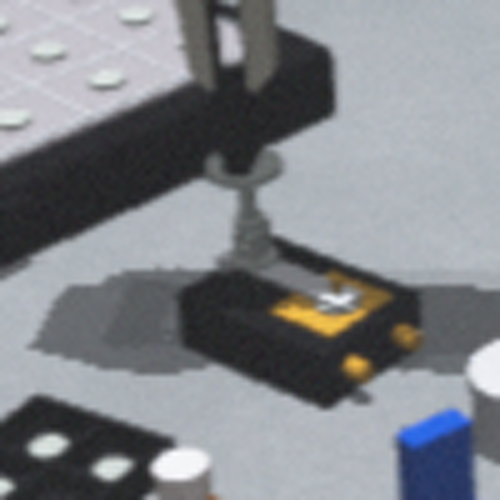

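Run:
```python
from h import *
y0=0.65-np.pi/2
m0=np.array(ctrl.observe()['moment'])
P=[536,-347.5,140.3]
a=0
for k in range(1,18):
    a=0.1*k
    ctrl.reach(P,down(y0-a))
    s=ctrl.observe();m=np.array(s['moment'])-m0
    print(round(a,2),round(toolyaw()-y0,3),m.round(3),np.array(s['wrist_force']).round(1),s['eef_pos'].round(1),round(s['finger_gap'],2),s['time'])
    if abs(m[2])>0.5: break
```

```text
0.1 -0.098 [0.009 0.042 0.014] [ 0.4 -0.2  0. ] [ 536.1 -347.4  140.3] 15.33 13.0
0.2 -0.196 [-0.006 -0.009 -0.032] [-0.3 -0.2 -1.4] [ 536.  -347.4  140.3] 15.04 13.25
0.3 -0.295 [0.022 0.096 0.031] [ 0.3 -0.5 -0.1] [ 536.  -347.5  140.2] 14.86 13.5
0.4 -0.395 [0.082 0.1   0.053] [ 0.  -0.7  1.5] [ 536.  -347.5  140.3] 14.77 13.75
0.5 -0.495 [0.098 0.051 0.031] [ 0.1  0.1 -0.8] [ 536.1 -347.6  140.3] 15.17 14.0
0.6 -0.595 [ 0.132 -0.013 -0.016] [-0.   0.1 -0.8] [ 536.  -347.6  140.3] 15.18 14.25
0.7 -0.695 [0.172 0.061 0.   ] [-0.5  0.6 -0.9] [ 536.  -347.5  140.3] 14.81 14.5
0.8 -0.795 [ 0.165 -0.015  0.063] [ 0.3  0.  -0.5] [ 536.  -347.6  140.3] 14.83 14.75
0.9 -0.895 [ 0.137 -0.045  0.016] [-0.3 -0.1 -0.3] [ 536.  -347.6  140.3] 15.02 15.0
1.0 -0.995 [ 0.147 -0.067  0.011] [ 1.2  0.3 -0.8] [ 536.  -347.6  140.3] 14.99 15.25
1.1 -1.095 [ 0.162 -0.063 -0.002] [-0.2  1.  -1. ] [ 536.  -347.6  140.3] 14.76 15.5
1.2 -1.195 [ 0.133 -0.047  0.027] [0.7 0.2 0.8] [ 536.  -347.6  140.3] 14.85 15.75
1.3 -1.295 [ 0.151 -0.006 -0.012] [-0.3  0.2 -1. ] [ 536.  -347.6  140.3] 15.06 16.0
1.4 -1.395 [ 0.207 -0.058  0.033] [ 0.2  0.2 -0.8] [ 536.  -347.6  140.3] 14.74 16.25
1.5 -1.495 [ 0.197 -0.084  0.047] [-0.  -0.3 -0.3] [ 536.  -347.6  140.3] 14.87 16.5
1.6 -1.594 [ 0.119 -0.078  0.479] [ 0.2 -0.1  0.2] [ 536.  -347.6  140.3] 15.42 16.75
1.7 -1.694 [ 0.108 -0.067  0.846] [1.8 0.3 1. ] [ 536.1 -347.6  140.3] 15.04 17.0
```

Run:
```python
from h import *
y0=0.65-np.pi/2
P=np.array([536,-347.5,140.3])
ctrl.pause(0.2)
m0=np.array(ctrl.observe()['moment'])
for a in (1.55,1.4,1.33):
    ctrl.reach(P,down(y0-a));s=ctrl.observe();print(a,(np.array(s['moment'])-m0).round(2))
ctrl.movel(P+[0,0,65],velocity=120)
s=ctrl.observe();print(s['wrist_force'],s['finger_gap'])
# view: TCP offset so that the screw is visible
yaw=y0-1.33; u=np.array([np.sin(yaw),-np.cos(yaw),0]) # tool y
p=P+[0,0,75]+45*u
ctrl.movel(p,velocity=250)
c=ctrl.get_calibration('wrist');save(ctrl.get_image('wrist'),'pics/wj3.png')
import pickle;pickle.dump(c,open('wj3.pkl','wb'))
q=proj('wrist',[536,-347.5,57],c);print(q,s['time'])
x0,y0_=int(q[0])-50,int(q[1])-50
im=cv2.imread('pics/wj3.png')[y0_:y0_+100,x0:x0+100];im=cv2.resize(im,(500,500),interpolation=cv2.INTER_CUBIC)
im2=im.copy()
for yb,col in [(0.65-1.3,(0,255,0)),(0.65-1.0,(0,0,255))]:
    r=np.array([[np.cos(yb),-np.sin(yb)],[np.sin(yb),np.cos(yb)]])
    cv2.polylines(im2,[np.int32([(proj('wrist',np.r_[np.array([536,-347.5])+r@np.array(v),64],c)-[x0,y0_])*5 for v in [(11,2.5),(-11,2.5),(-11,-2.5),(11,-2.5)]])],True,col,1)
cv2.imwrite('pics/ov3.png',cv2.resize(np.hstack([im,im2]),(800,400)))
```

```text
1.55 [ 0.04 -0.08 -0.65]
1.4 [-0.01 -0.01 -0.93]
1.33 [-0.03  0.05 -0.89]
[-0.42015285  0.25404535 -0.68580164] 14.964504613881457
[276.06125727 144.04609836] 18.6417
```

View pics/ov3.png

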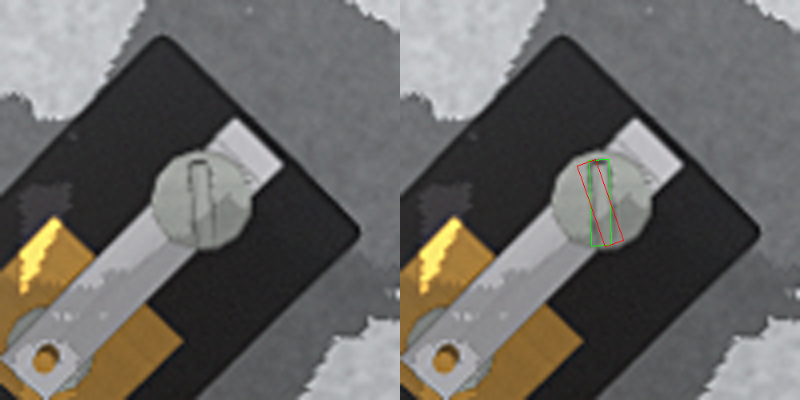

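View pics/wj3.png

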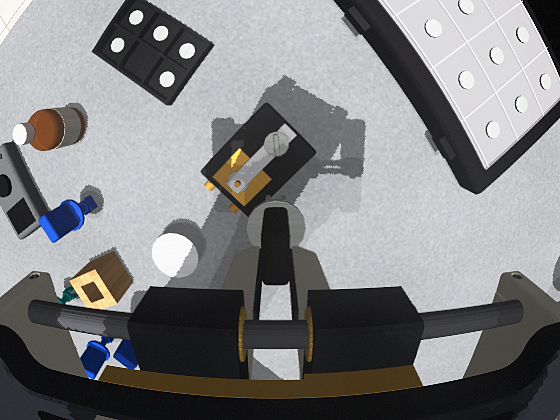

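Run:
```python
from h import *
import pickle
yaw=-0.37-np.pi/2; u=np.array([np.sin(yaw),-np.cos(yaw),0])
P=np.array([547.3,-34.2,225])
ctrl.reach(P+55*u,down(yaw))
c=ctrl.get_calibration('wrist');save(ctrl.get_image('wrist'),'pics/wh.png')
pickle.dump(c,open('wh.pkl','wb'))
print([(np.round(d['at'],1),round(d['conf'],2)) for d in ctrl.pinpoint('holder','wrist')][:2])
q=proj('wrist',[547.3,-34.2,60],c);print(q,ctrl.observe()['time'],ctrl.observe()['eef_pos'])
x0,y0=int(q[0])-50,int(q[1])-50
im=cv2.imread('pics/wh.png')[y0:y0+100,x0:x0+100];im=cv2.resize(im,(500,500),interpolation=cv2.INTER_CUBIC)
for w,col in [(28,(0,255,0)),(14,(0,0,255))]:
    yb=-0.37;r=np.array([[np.cos(yb),-np.sin(yb)],[np.sin(yb),np.cos(yb)]])
    cv2.polylines(im,[np.int32([(proj('wrist',np.r_[P[:2]+r@np.array(v),60],c)-[x0,y0])*5 for v in [(w,w),(-w,w),(-w,-w),(w,-w)]])],True,col,1)
cv2.imwrite('pics/ov4.png',im)
```

```text
[(array([274.8, 132.9]), 0.63)]
[274.82718122 136.30953257] 20.2917 [496.44181605 -15.83968723 225.1679754 ]
```

View pics/ov4.png

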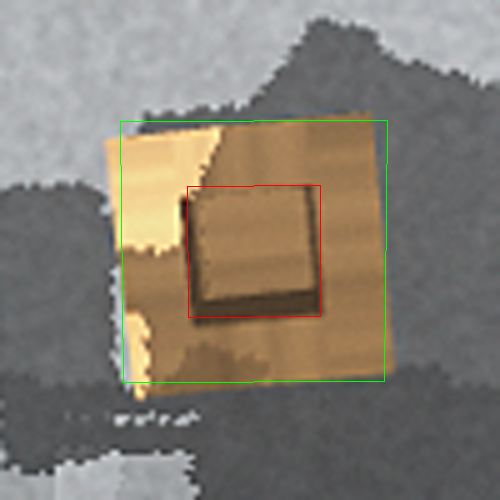

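View pics/wh.png

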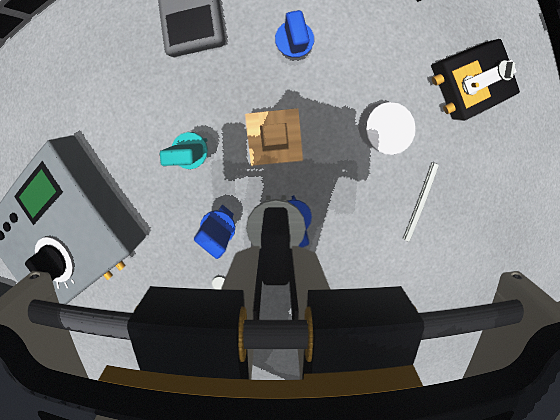

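Run:
```python
from h import *
yaw=-0.31-np.pi/2
P=np.array([547.3,-34.2,0])
ctrl.reach(P+[0,0,190],down(yaw));
ctrl.pause(0.1)
f0=np.array(ctrl.observe()['wrist_force'])
for z in [160,140,120,106,101,99,98,97]:
    ctrl.movel(P+[0,0,z],velocity=100 if z>101 else 40)
    s=ctrl.observe();df=np.array(s['wrist_force'])-f0;print(z,s['eef_pos'].round(1),df.round(1))
    if df[2]>6: break
ctrl.grip(40,40)
s=ctrl.observe();print(s['finger_gap'],s['time'])
ctrl.pause(0.1)
ctrl.movel(P+[0,0,175],velocity=150)
ctrl.pause(0.2)
for n in('scene','top'):save(ctrl.get_image(n),f'pics/{n}2.png')
a=cv2.imread('pics/scene2.png')[180:280,230:330];b=cv2.imread('pics/top2.png')[160:260,240:340]
cv2.imwrite('pics/c5.png',cv2.resize(np.hstack([a,b]),(800,400),interpolation=cv2.INTER_CUBIC))
print(ctrl.observe()['time'])
```

```text
160 [547.1 -34.1 160.1] [-1.3 -0.  -0. ]
140 [547.1 -34.3 139.9] [-1.9 -0.2  1. ]
120 [547.1 -34.4 119.9] [-0.7  0.3 -0.1]
106 [547.1 -34.3 105.9] [-0.2  0.6  0.8]
101 [547.3 -34.2 101. ] [-0.3  0.1  0.2]
99 [547.2 -34.2  99. ] [-1.1 -0.9  0.6]
98 [547.4 -34.3  98.1] [-1.6 -0.2  2.5]
97 [547.5 -34.4  98. ] [-3.5  0.6 16. ]
40.06221277079171 23.8583
24.925
```

View pics/c5.png

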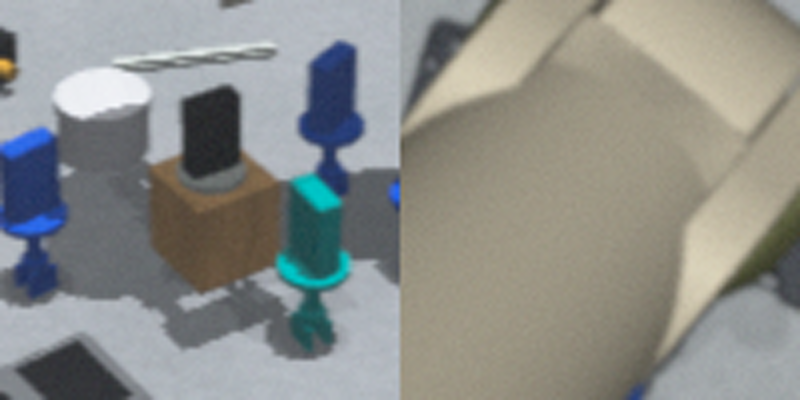

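Run:
```python
from h import *
import pickle
yaw=1.77
print(ctrl.observe()['qpos'])
for yy in (1.77,0.45): print(ctrl.ik([519,299,220],down(yy)))
ctrl.reach([545,300,250],down(yaw))
cal=[]
for i,p in enumerate([[545,300,250],[575,335,240]]):
    if i: ctrl.movel(p,velocity=200)
    c=ctrl.get_calibration('wrist'); im=ctrl.get_image('wrist'); save(im,f'pics/wd{i}.png'); cal.append(c)
    print([(np.round(d['at'],1),round(d['conf'],2)) for d in ctrl.pinpoint('dial_grip','wrist')][:3])
    print(proj('wrist',[519,299,108],c))
pickle.dump(cal,open('wd.pkl','wb'))
print(ctrl.observe()['time'],ctrl.observe()['qpos'])
```

```text
[-0.65853984  0.60286622  0.95677334  2.07296409 -0.6859501   0.81976762
 -1.16671776]
[-0.01332979  0.57839415 -0.91755069  1.84430773  0.54476478  0.993117
  0.60683063]
[-0.87530947  0.45026335  0.37164004  1.89832366 -0.21548805  0.83175931
  0.05855418]
[(array([282.2, 169.6]), 0.84)]
[279.66151296 167.50840974]
[(array([249.2, 133.2]), 0.86)]
[248.47098841 132.19229233]
27.2167 [-0.06850406  0.63330232 -0.88861743  1.67408163  0.54137052  1.10032138
  0.65331498]
```

View pics/wd0.png

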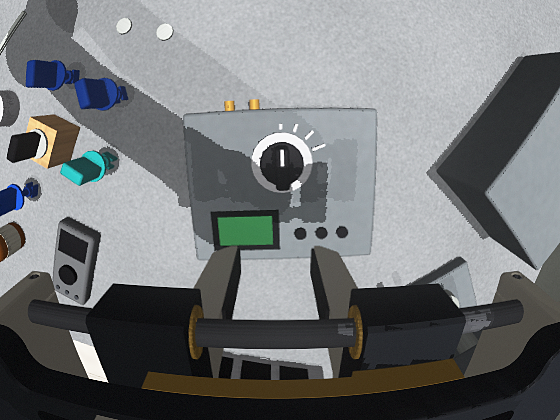

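View pics/wd1.png

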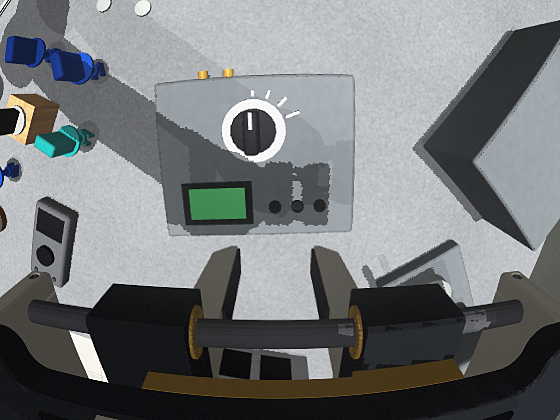

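Run:
```python
from h import *
import pickle
c=pickle.load(open('wd.pkl','rb'))
p=[(282.2,169.6),(249.2,133.2)]
X,e=tri([ray('wrist',p[i],c[i]) for i in (0,1)]);print(X,e)
A=[atz('wrist',p[i],108,c[i])[:2] for i in (0,1)];print(A)
X0=np.mean(A,0);ims=[]
for i in (0,1):
    x0,y0=int(p[i][0])-40,int(p[i][1])-40
    im=cv2.imread(f'pics/wd{i}.png')[y0:y0+80,x0:x0+80];im=cv2.resize(im,(400,400),interpolation=cv2.INTER_CUBIC)
    im=cv2.convertScaleAbs(im,alpha=1.6,beta=20); im0=im.copy()
    dr=lambda pts,col:cv2.polylines(im,[np.int32([(proj('wrist',q,c[i])-[x0,y0])*5 for q in pts])],True,col,1)
    yb=0.2;r=np.array([[np.cos(yb),-np.sin(yb)],[np.sin(yb),np.cos(yb)]])
    dr([np.r_[X0+r@np.array(v),118] for v in [(21,7),(-21,7),(-21,-7),(21,-7)]],(0,255,0))
    dr([np.r_[X0+24*np.array([np.cos(a),np.sin(a)]),84] for a in np.linspace(0,6.28,40)],(0,0,255))
    ims.append(np.vstack([im0,im]))
cv2.imwrite('pics/ov5.png',cv2.resize(np.hstack(ims),(600,600)))
```

```text
[518.37460505 300.94775013 121.79899433] [np.float64(0.31718075725005734), np.float64(0.31718075724980527)]
[array([520.5875919 , 301.91518526]), array([519.82286155, 299.86550547])]
```

View pics/ov5.png

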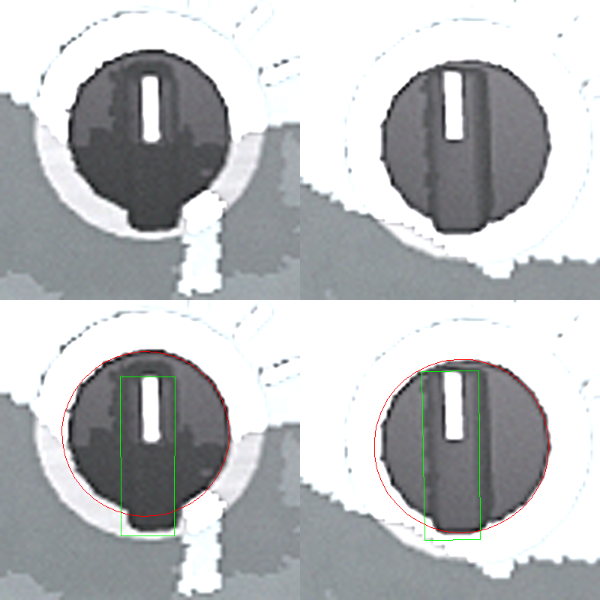

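Run:
```python
from h import *
yaw=0.21+np.pi/2
P=np.array([519.2,302,0])
ctrl.reach(P+[0,0,165],down(yaw))
ctrl.movel(P+[0,0,114],velocity=80)
s=ctrl.observe();print(s['wrist_force'],s['eef_pos'].round(1))
ctrl.grip(5,40)
s=ctrl.observe();print(s['finger_gap'],s['wrist_force'],s['eef_pos'].round(1),s['time'],np.array(s['moment']).round(3))
ctrl.pause(0.2)
m0=np.array(ctrl.observe()['moment'])
for k in range(1,14):
    a=min(0.1*k,1.24)
    ctrl.reach(P+[0,0,114],down(yaw-a))
    s=ctrl.observe();m=np.array(s['moment'])-m0
    print(round(a,2),round(toolyaw()-yaw,3),m.round(3),np.array(s['wrist_force']).round(1),s['eef_pos'].round(1),round(s['finger_gap'],2),s['time'])
    if abs(m[2])>0.6: break
```

```text
[ 0.65936238  0.37256259 -0.17809107] [519.2 302.3 114.1]
4.928496584374642 [0.2060666  0.403597   0.11806249] [519.2 302.  114. ] 29.25 [ 0.081  0.04  -0.025]
0.1 -0.098 [-0.018 -0.007 -0.021] [-0.5  0.2  0.2] [519.2 302.  114.1] 5.0 29.7
0.2 -0.196 [-0.023  0.019  0.032] [-0.4 -0.3  0.6] [519.2 302.1 114.1] 5.14 29.95
0.3 -0.295 [-0.064 -0.003 -0.004] [ 0.2 -0.3 -0.7] [519.2 302.  114. ] 4.71 30.2
0.4 -0.395 [-0.087 -0.035  0.031] [-0.3 -0.4  0.6] [519.2 302.  114. ] 4.89 30.45
0.5 -0.495 [-0.075 -0.042 -0.029] [0.1 0.1 0.3] [519.2 302.  114. ] 4.99 30.7
0.6 -0.595 [-0.096 -0.033 -0.063] [ 0.1 -0.  -0.3] [519.2 302.  114.1] 5.1 30.95
0.7 -0.695 [-0.036  0.009 -0.007] [-0.5 -0.7 -0.3] [519.2 302.  114. ] 5.03 31.2
0.8 -0.795 [-0.079  0.001 -0.001] [-1.5 -0.3 -0.7] [519.2 302.  114.1] 4.9 31.45
0.9 -0.895 [-0.083 -0.048 -0.045] [ 0.3 -0.4 -0.1] [519.2 302.  114. ] 5.06 31.7
1.0 -0.995 [-0.065  0.012 -0.023] [-0.4 -0.3 -0.7] [519.2 302.  114. ] 4.74 31.95
1.1 -1.095 [-0.109 -0.024 -0.004] [-0.1 -0.  -0.5] [519.2 302.  114. ] 5.12 32.2
1.2 -1.195 [-0.079 -0.008 -0.015] [ 0.4  0.1 -1.2] [519.2 302.  114. ] 4.85 32.45
1.24 -1.237 [-0.187 -0.032 -0.078] [-0.7  0.8  0.2] [519.2 302.  114. ] 5.22 32.7
```

Run:
```python
from h import *
for n in('scene','top'):
    save(ctrl.get_image(n),f'pics/{n}3.png');
a=cv2.imread('pics/scene3.png')[190:340,330:480];b=cv2.imread('pics/top3.png')[150:300,60:210]
cv2.imwrite('pics/c6.png',cv2.resize(np.hstack([a,b]),(800,400),interpolation=cv2.INTER_CUBIC))
```

```text
(no output)
```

View pics/c6.png

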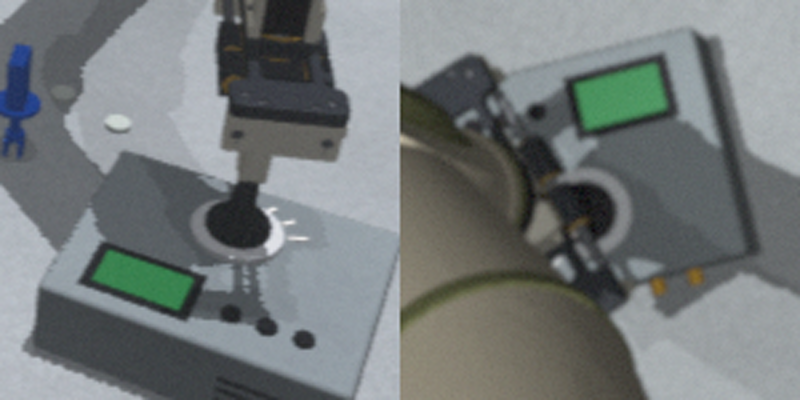

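Run:
```python
from h import *
save(ctrl.get_image('wrist'),'pics/wd3.png')
a=cv2.imread('pics/scene3.png')[190:270,380:460]
cv2.imwrite('pics/c7.png',cv2.resize(a,(600,600),interpolation=cv2.INTER_CUBIC))
s=ctrl.observe();print(s['finger_gap'],s['time'])
```

```text
5.0151913534351396 32.85
```

View pics/wd3.png

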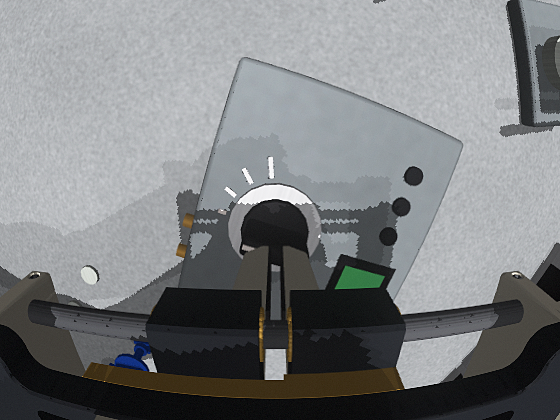

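View pics/c7.png

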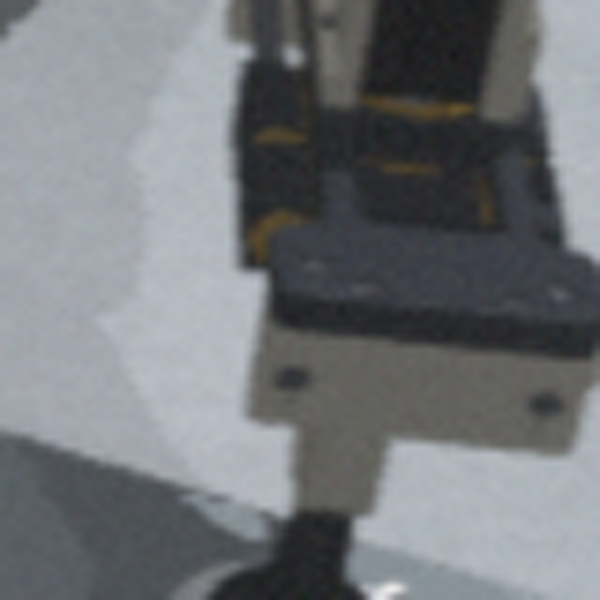

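Run:
```python
from h import *
c=ctrl.get_calibration('wrist')
print('eef',ctrl.observe()['eef_pos'])
for z in (70,84,89,108,114,118): print(z,proj('wrist',[519.2,302,z],c).round(1))
im=cv2.imread('pics/wd3.png')[150:300,200:350];im=cv2.convertScaleAbs(cv2.resize(im,(600,600),interpolation=cv2.INTER_CUBIC),alpha=2.5,beta=20)
cv2.imwrite('pics/c8.png',im)
```

```text
eef [519.19770459 301.95734988 113.98055931]
70 [274.9 226.3]
84 [274.9 233.4]
89 [274.9 236.2]
108 [274.9 247.7]
114 [274.9 251.8]
118 [274.9 254.6]
```

View pics/c8.png

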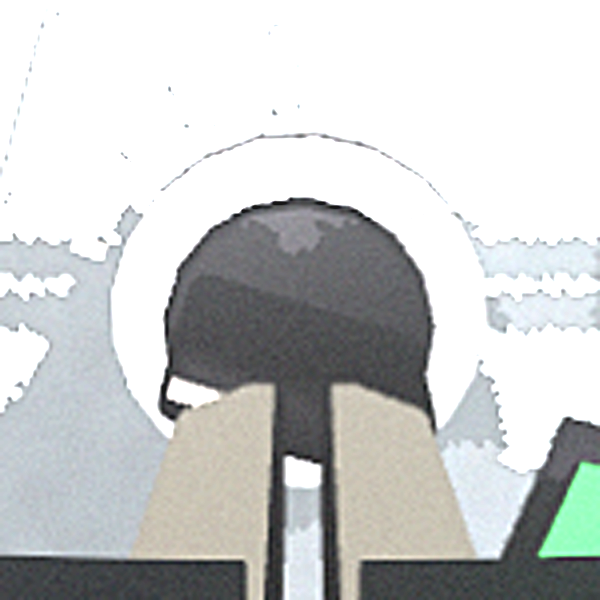

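Run:
```python
from h import *
import pickle
c=pickle.load(open('wd.pkl','rb'))
for a,b in [((282,149.3),(249.8,112.2)),((282.3,166.9),(250.2,129.8))]:
    print(tri([ray('wrist',a,c[0]),ray('wrist',b,c[1])]))
import numpy as np
ims=[]
for f,x0,y0 in [('wd0',240,120),('wd1',208,83)]:
    im=cv2.imread(f'pics/{f}.png')[y0:y0+100,x0:x0+100];ims.append(cv2.resize(im,(400,400),interpolation=cv2.INTER_CUBIC))
cv2.imwrite('pics/c9.png',np.hstack(ims))
t=cv2.imread('pics/scene0.png')[230:310,380:460]
cv2.imwrite('pics/c10.png',cv2.resize(t,(640,640),interpolation=cv2.INTER_CUBIC))
```

```text
(array([499.70472819, 297.24467002, 115.63708198]), [np.float64(0.07471922023858169), np.float64(0.07471922023865918)])
(array([515.61787256, 300.87759071, 120.46267823]), [np.float64(0.16319332492608252), np.float64(0.16319332492597607)])
```

View pics/c9.png

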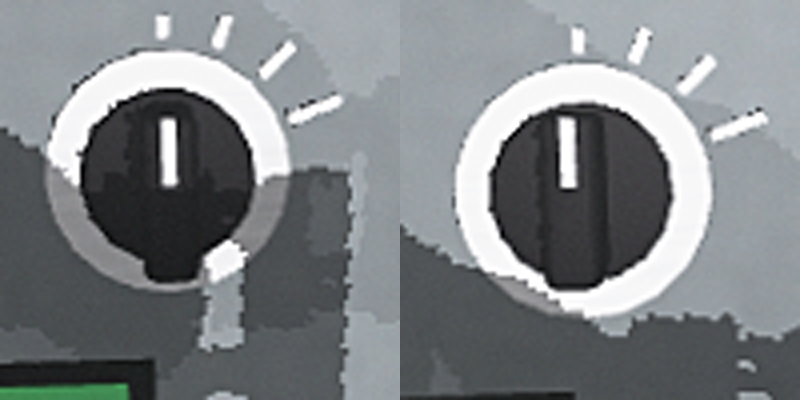

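View pics/c10.png

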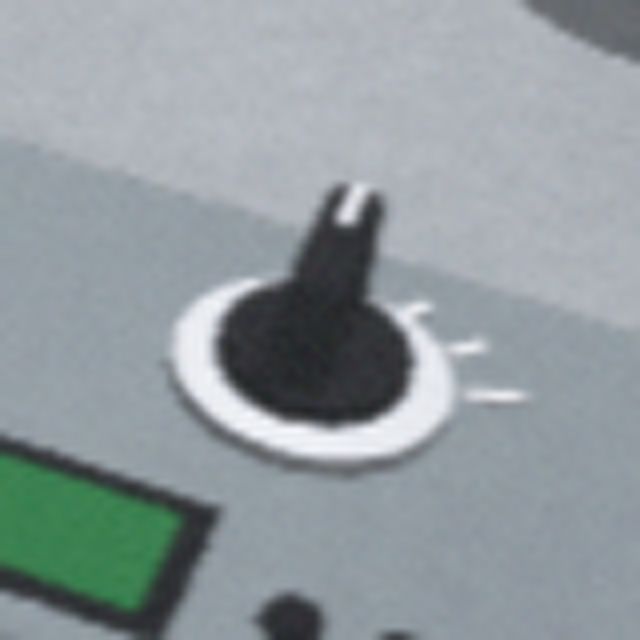

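Run:
```python
from h import *
for z in (84,89,100,108,114,118,125): print(z,proj('scene',[519.2,302,z]).round(1),proj('top',[519.2,302,z]).round(1))
import pickle
print(proj('scene',[499.7,297.2,118]))
```

```text
84 [419.9 273.5] [128.4 230.1]
89 [420.3 271.6] [127.7 230. ]
100 [421.2 267.3] [126.  229.8]
108 [421.8 264.1] [124.8 229.7]
114 [422.3 261.8] [123.9 229.6]
118 [422.6 260.2] [123.2 229.5]
125 [423.2 257.3] [122.1 229.4]
[425.27797392 254.34034757]
```

Run:
```python
from h import *
yaw=0.225+np.pi/2
P=np.array([519.2,302,0])
ctrl.movel(P+[0,0,130],velocity=150)
ctrl.grip(40,40)
ctrl.reach(P+[0,0,130],down(yaw))
f0=np.array(ctrl.observe()['wrist_force'])
for z in [112,104,98,93,89]:
    ctrl.movel(P+[0,0,z],velocity=70)
    s=ctrl.observe();df=np.array(s['wrist_force'])-f0;print(z,s['eef_pos'].round(1),df.round(1))
    if df[2]>5: break
save(ctrl.get_image('wrist'),'pics/wd4.png')
ctrl.grip(5,40)
ctrl.pause(0.1)
s=ctrl.observe();print(s['finger_gap'],np.array(s['wrist_force'])-f0,s['eef_pos'].round(1),s['time'])
save(ctrl.get_image('wrist'),'pics/wd5.png')
save(ctrl.get_image('scene'),'pics/scene4.png')
a=cv2.imread('pics/scene4.png')[180:300,360:480];b=cv2.imread('pics/wd5.png')[150:300,200:350]
cv2.imwrite('pics/c11.png',np.hstack([cv2.resize(a,(400,400),interpolation=cv2.INTER_CUBIC),cv2.convertScaleAbs(cv2.resize(b,(400,400),interpolation=cv2.INTER_CUBIC),alpha=2,beta=20)]))
```

```text
112 [518.8 302.  111.4] [0.2 0.8 0. ]
104 [519.  301.8 103.6] [-0.3  0.2  0.8]
98 [519.1 301.8  97.7] [-0.3 -0.4  0.2]
93 [519.1 301.8  92.7] [-0.9 -0.  -0.7]
89 [519.1 301.9  88.7] [-0.2 -0.  -0.3]
13.507783437319834 [ 0.66022755 -5.65407789  4.98085929] [519.5 300.7  89.1] 36.9333
```

View pics/c11.png

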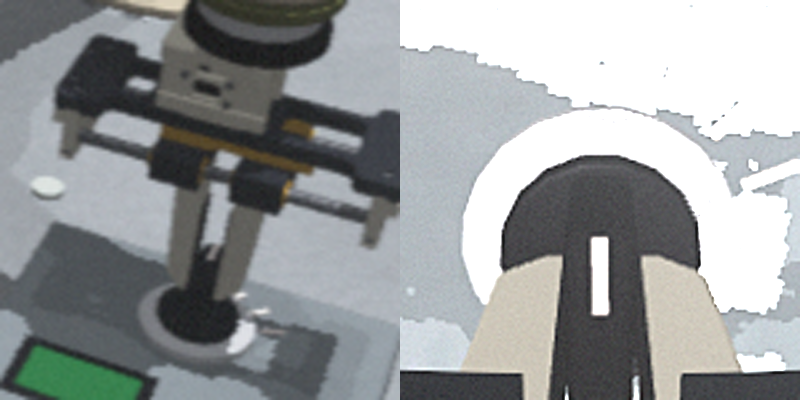

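Run:
```python
from h import *
yaw=0.225+np.pi/2
P=np.array([519.5,300.7,89])
m0=np.array(ctrl.observe()['moment'])
for k in range(1,14):
    a=min(0.1*k,1.24)
    ctrl.reach(P,down(yaw-a))
    s=ctrl.observe();m=np.array(s['moment'])-m0
    print(round(a,2),round(toolyaw()-yaw,3),m.round(3),np.array(s['wrist_force']).round(1),s['eef_pos'].round(1),round(s['finger_gap'],2),s['time'])
    if abs(m[2])>0.7: break
ctrl.pause(0.3)
s=ctrl.observe();print((np.array(s['moment'])-m0).round(3),s['finger_gap'])
for n in('scene','wrist'): save(ctrl.get_image(n),f'pics/{n}5.png')
a=cv2.imread('pics/scene5.png')[180:300,210:480];b=cv2.imread('pics/wrist5.png')[130:300,190:360]
cv2.imwrite('pics/c12.png',np.vstack([cv2.resize(a,(540,240)),cv2.resize(b,(540,540))[:360]]))
cv2.imwrite('pics/c13.png',cv2.convertScaleAbs(cv2.resize(b,(600,600),interpolation=cv2.INTER_CUBIC),alpha=1.5))
```

```text
0.1 -0.097 [0.695 0.085 0.138] [-0.  -1.9  2. ] [519.6 300.7  89.1] 13.3 37.2833
0.2 -0.196 [ 0.548  0.068 -0.021] [-0.3 -3.6  3. ] [519.6 300.6  89.1] 13.41 37.5333
0.3 -0.295 [0.511 0.074 0.03 ] [ 0.5 -3.6  4.4] [519.6 300.6  89.1] 13.56 37.7833
0.4 -0.394 [0.437 0.076 0.093] [ 0.7 -2.6  4. ] [519.5 300.6  89.1] 13.64 38.0333
0.5 -0.494 [0.359 0.094 0.083] [ 0.4 -3.7  4.9] [519.5 300.6  89. ] 14.06 38.2833
0.6 -0.594 [0.289 0.101 0.059] [ 0.8 -3.5  4.7] [519.5 300.6  89.1] 13.23 38.5333
0.7 -0.695 [0.237 0.165 0.013] [ 0.1 -3.6  6.1] [519.5 300.6  89. ] 13.58 38.7833
0.8 -0.794 [0.121 0.085 0.032] [ 0.3 -4.7  5.8] [519.5 300.6  89. ] 13.75 39.0333
0.9 -0.894 [0.096 0.152 0.118] [ 0.4 -4.   6.4] [519.5 300.5  89. ] 13.73 39.2833
1.0 -0.993 [0.119 0.151 0.042] [-0.5 -4.4  6.1] [519.5 300.5  89. ] 13.77 39.5333
1.1 -1.093 [0.097 0.19  0.092] [ 0.1 -5.1  6.9] [519.5 300.6  89. ] 13.51 39.7833
1.2 -1.193 [0.092 0.135 0.098] [-0.6 -4.9  7. ] [519.5 300.5  89. ] 13.83 40.0333
1.24 -1.233 [0.071 0.2   0.133] [ 0.3 -4.7  6.5] [519.5 300.5  89. ] 13.81 40.2833
[0.029 0.198 0.137] 13.591268843154493
```

View pics/c13.png

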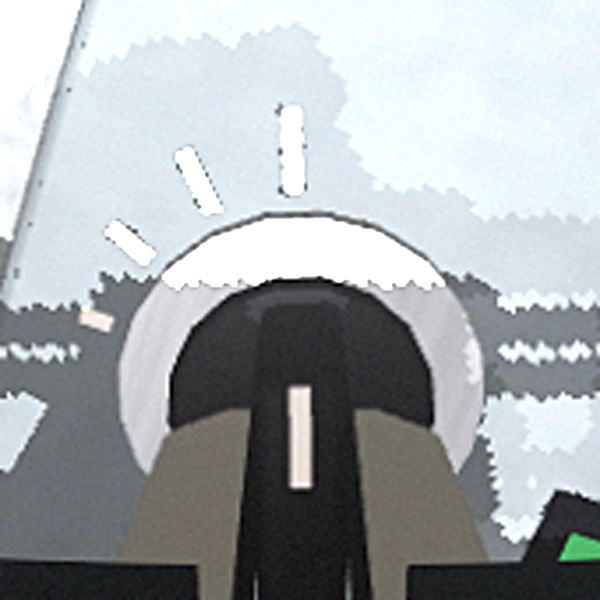

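View pics/scene5.png

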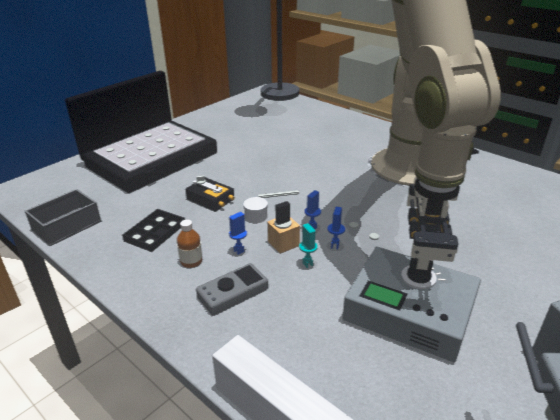

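Run:
```python
from h import *
s=ctrl.observe();print(s['finger_gap'],s['time'])
print(ctrl.finish_job())
s=ctrl.observe();print(s['finger_gap'],s['time'])
```

```text
13.39168345386962 40.6833
the job is handed in; nothing more can be done
None
the job is handed in; nothing more can be done
```

The whole job is done and was handed in at about 41 s of the 66 s allowed. The handing-in call gave no verdict.

- **Screw:** I took the black key out of the wooden holder and put it over the blade. I turned it clockwise until the moment jumped to about 0.85 N m, at a tool turn of 1.5 to 1.7 rad, which I took as the hard stop. A picture afterwards showed the blade had turned roughly 1.25 to 1.3 rad.
- **Key:** The key is back in its holder, collar on the rim, upright and let go. Contact came at the same height (98 mm) as when I grasped it, and the last scene picture confirms it. In that picture I saw no bystander out of place.
- **Dial:** It is held in the gripper with a finger gap of about 13.5 mm. The tool has turned 1.23 rad and the return moment reads about 0.13 N m. The pointer lines up with the longest mark, the third position.

**First try missed:** My first close on the dial passed above the bar; the gap closed to 5 mm and no contact force showed. The fingertips stood about 30 mm higher than the stated 25 mm ahead of the TCP implied. I regripped 25 mm lower and it held. This also means the key had been held only near the top of its handle, but I saw no sign of it slipping.

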